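Push a stuck reference disc out of its holder and case it

ROBOT

A 7-joint arm with a two-finger parallel gripper is mounted at the origin on the work surface. World frame = base frame: x ahead of the robot, y to its left, z up, the work surface at z = 0. Lengths are in m, angles in rad, forces in N, time in s.
With the tool pointing down it reaches from about 0.35 to 0.9 m from the base axis. Payload 8.1 kg.
Tool frame: the origin (TCP) lies on the centre line of the jaws, within the pads' length; the fingertips stand 19 mm ahead of it and the grasp point (between the pads) is the TCP (arm.tip_reach is the distance from the TCP to the fingertips, in m); z points along the fingers, y is the line along which they close (so a half turn about z gives the same grasp; the last joint's range is limited). The gripper opens to 92 mm and grips with 3 to 60 N. Pads are 19 mm wide; open, the fingers measure 130 mm over their backs; the gripper's body (75 mm by 190 mm) begins 47 mm behind the grasp point.
Start: joints at [-1.405, 0.434, 0.025, 1.573, -0.012, 1.134, -0.075], TCP at [0.166, 0.603, 0.246] pointing down, gripper open.
Joint ranges: [-2.62, 2.62], [-0.44, 2.09], [-1.27, 1.32], [0.08, 2.57], [-1.32, 4.46], [0.12, 2], [-2.74, 2.74]. Speed limits (rad/s): [2.22, 2.22, 3.01, 3.01, 3.14, 3.14, 3.14].

INTERFACE

Orientations are given as a rotation vector (axis times angle).
In Python, from cell import arm gives the robot as it stands.
- The arm moves only by the tool arm_command, never from a script. Its argument "targets" is a list that holds one entry, the list of rows, each a list of 6 numbers: the shift along the tool's x, y, z in m, then the turn, a rotation vector about the tool's x, y, z in rad. A call has 1 to 10 rows; each row shifts and turns the commanded pose from where the row before left it, along the tool's axes as they then stand; what a row does not reach is not made up. A row lasts 1/8 s, in which the tool goes at most 62.5 mm and 10.7 degrees, less where a joint would pass 70% of its speed; a pose out of reach is approached as far as the arm can. A call with a gripper value outside its range is refused whole. "jaw" is the finger opening in m, from 0 to 0.0918, set as the call begins (left out, the last holds). The fingers move at their own pace and stop on an object; "newtons" is the grip in N (left out, the last holds). Time passes only in rows, so rows that do not move let the fingers close. It gives the time, the measured TCP pose, the force, the opening and the grip force at its end, in the units of the state.
- arm.observe(): the state, without advancing time (a new reading comes with each control period).
- arm.get_image(name): name is "scene" or "top" or "wrist"; returns a dict with "pixels" (400x640x3 uint8, red, green, blue), "z_map" (400x640 float32, m along the optical axis (not along the pixel's ray), 0 where there is no reading), "fx", "fy", "cx", "cy" (pixels), "xyz" and "rotation" of the camera in the world; the wrist camera has in their place "T_tool_cam" (4x4, takes a point from camera to tool coordinates, whose origin is the TCP and whose axes are the flange's). Camera axes: x right, y down, z forward; pixel columns grow to the right and rows downward; lengths in m; the calibration is good to about 2 mm. A picture is of the moment at which its call begins: read the wrist's pose just before it.
- arm.sign_off(): hands the job in; it is judged then, once.
The state is a dict: "clock": time; "joints": joint angles; "dq": joint speeds; "joint_efforts": joint torques, N m; "position": TCP position; "ee_rot": TCP orientation; "force": force on the tool from outside, world axes, zero at the start; "ft_torque": the same for the moment, N m; "width": opening from 0.0 (shut) to 1.0 (fully open); "gripper_force": force on a finger pad.
Only numpy, scipy, OpenCV 4.12 (cv2) and the standard library are available. Lean on these libraries where they do the work, as an engineer would, in place of code of your own. Each camera call takes 0.05 s, during which the arm holds its last target. There are 200 camera calls.

TASK

The solid reference disc is stuck down flush in one recess of the raised holder. Use the C-shaped ejector to push it up from below through the access hole (feel for the hole, it is out of sight), stand the ejector upright on the bench clear of the holder, then put the disc in the storage case and shut the lid fully. Leave the ring in the other recess, and do not disturb the beaker, the jar or the white bottle.

Things in the scene. Friction and masses are not known exactly. Their poses are not given: they have to be found in the camera images.
- holder: Grey plastic bridge fixed to the bench: a plate 64 (x) by 190 (y) mm, from 68 to 90 mm above the bench, on two end walls (inner faces at y = +-85 mm; feet reach x = +-45 mm at the ends only). Open underneath at front (-x) and back. Origin on the bench under the plate's centre, z up. Two round recesses, 37 mm wide, at x = 0, y = -38 and +38 mm.
- keeper_under (a point): Holder-fixed point at holder x = 0, y = 0, z = 60 mm: level of the underside of the fixed steel keeper strip (8 mm thick, 62 mm in x), the floor of both recesses. One 12 mm access hole per recess, at x = 0, but the strip is shifted along holder y by an unknown 3 to 8 mm either way (same for both holes): feel for it. A rod stops at z = 60 on the strip; in the hole, at z = 68 on the disc.
- disc: The solid aluminium disc, 36 mm in diameter, 22 mm high, about 65 g. Origin at the centre of its underside, z up. It starts in either of the two recesses, top flush with the plate. Spring plungers grip it: pushing takes about 3 to 8 N, and it stays at the height it is left. Raised 14 to 16 mm it is still held and can be pinched from above and pulled out.
- disc_mid (a point): Centre of the disc, half-way up (11 mm over its underside).
- ring: Aluminium ring, 36 mm outside, 18 mm hole, 22 mm high, gripped flush in the other recess. Origin at the centre of its underside. Stays there.
- ejector_grip (a point): Point to grasp the ejector: centre of its black handle block, which is 22 (x) by 20 (y) by 50 (z) mm. The handle's centre is 139 mm over the underside of the foot, right above the pin. Loose, 220 g (can pivot a little in the grip), starts standing on its foot on the bench. Its axes: z up, +x from the spine towards the pin.
- ejector_tip (a point): Top of the ejector's pin (8 mm diameter, 38 mm long, pointing up), 46 mm over the underside of the foot, straight below the handle. Same axes. The foot is 8 mm thick, 42 mm wide (y), x = -59 to +19 mm about the pin's axis; the spine (26 mm wide) has its inner face at x = -48 mm; the upper arm (x -58 to +10) starts 58 mm above the pin's top and is 8 mm thick.
- ejector: The whole ejector, a steel C on a flat foot. Origin under the pin's axis, on the underside of the foot; z up, +x from the spine towards the pin.
- case: White open box fixed to the bench, 120 by 120 mm, 45 mm high, walls and floor 5 mm. Origin on the bench under its centre; +x points to the lid's hinge.
- case_lid (a joint): Lid angle: 0 shut, 1.4 to 1.55 rad at the start (nearly upright). A stiff hinge (about 2 N at the free edge) keeps it where it is left; push it all the way. It turns about the case's y axis at point case_lid_hinge. The lid is a 120 by 120 mm plate, 6 mm thick on the outer side of the hinge line, with a knob on its outer face.
- case_lid_hinge (a point): Middle of the lid's hinge line, on the far (+x) rim of the case, 45 mm above the bench.
- case_lid_handle (a point): End of the lid's knob (26 mm wide or less), 90 mm from the hinge line, 35 mm off the lid's outer face, mid-width.
- beaker: Bystander: glass beaker, 72 mm wide, 90 mm high. Origin under its centre.
- jar: Bystander: jar with blue cap, 60 mm wide, 85 mm high. Origin under its centre.
- wash_bottle: Bystander: white bottle, 60 mm wide, 135 mm high. Origin under its centre.
Things that resemble listed ones, but are neither listed nor needed, are in the scene too. Leave any red look-alike of the disc alone. Leave any black look-alike of the case alone.

How it is judged:
By the outcome, as a careful person would: the job done as asked, in the order asked, and still so for the second after the job is handed in, with the robot touching nothing.
It also fails if it takes over 72 s, if anything falls off the work surface, if the arm or the gripper's body presses on something with over 40 N, if the wrist force passes 120 N, or if a joint passes its speed limit or range.

## Working session

There is one attempt and no reset: what is moved stays moved. The work goes in short steps, Python scripts to look and compute and a tool call to move; the robot and the scene stay as the last step left them, time stands still between calls to the robot, and variables do not carry over. Pictures are saved under pics/ and viewed, at most 10 in all, crops included, and the job is handed in when it is done.

Besides the shell and the picture viewer there is one more tool, called by a JSON object that holds its "name" and its "arguments", one argument or row to a line. arm_command: Moves the arm, as the interface text tells. Its arguments: {"type":"object","properties":{"targets":{"type":"array","items":{"type":"array","items":{"type":"array","items":{"type":"number"}}}},"jaw":{"type":"number"},"newtons":{"type":"number"}},"required":["targets"]}

```bash
mkdir -p pics; ls
cat > h.py <<'E'
import numpy as np, cv2
from scipy.spatial.transform import Rotation as R
from cell import arm
def save(im,name,crop=None,s=1):
    p=im["pixels"][...,::-1]
    if crop: a,b,c,d=crop; p=p[b:d,a:c]
    cv2.imwrite("pics/"+name,cv2.resize(p,None,fx=s,fy=s,interpolation=cv2.INTER_CUBIC))
def cam(im,s=None):
    if "xyz" in im:
        r=np.array(im["rotation"]); 
        r=r if r.shape==(3,3) else R.from_rotvec(r).as_matrix()
        return np.array(im["xyz"]),r
    T=np.eye(4);T[:3,:3]=R.from_rotvec(s["ee_rot"]).as_matrix();T[:3,3]=s["position"]
    T=T@np.array(im["T_tool_cam"]);return T[:3,3],T[:3,:3]
def ray(im,u,v,z,s=None):
    o,r=cam(im,s);d=r@np.array([(u-im["cx"])/im["fx"],(v-im["cy"])/im["fy"],1]);return o+d*(z-o[2])/d[2]
def cloud(im,s=None):
    o,r=cam(im,s);v,u=np.mgrid[:400,:640];z=im["z_map"]
    p=np.stack([(u-im["cx"])/im["fx"]*z,(v-im["cy"])/im["fy"]*z,z],-1)@r.T+o
    p[z==0]=np.nan;return p
E
python3 - <<'E'
from h import *
s=arm.observe();print({k:np.round(v,3) for k,v in s.items()})
for n in("scene","top"):
    im=arm.get_image(n);save(im,n+".png");np.save(n+"_im.npy",im,allow_pickle=True);print(n,im["fx"],im["xyz"],np.round(im["rotation"],3))
E
```

```text
pics
{'clock': np.float64(0.0), 'joints': array([-1.405,  0.435,  0.025,  1.574, -0.012,  1.134, -0.075]), 'dq': array([-0.   , -0.001,  0.   , -0.001,  0.001,  0.002,  0.   ]), 'joint_efforts': array([ 0.0000e+00, -6.6784e+01,  9.8500e-01, -3.1446e+01, -6.0000e-02,
        4.3000e-02,  0.0000e+00]), 'position': array([0.166, 0.602, 0.245]), 'ee_rot': array([-4.210e-01, -3.113e+00,  3.000e-03]), 'force': array([ 0.798,  0.275, -0.408]), 'ft_torque': array([-0.03 , -0.009, -0.012]), 'gripper_force': np.float64(0.0), 'width': np.float64(1.003)}
scene 440.5133404329229 [1.12760877 0.36325675 0.76468151] [-1.295 -2.26   0.93 ]
top 520.324169908124 [0.33203745 0.00177341 1.47363729] [-2.105  2.136 -0.156]
```

View pics/scene.png

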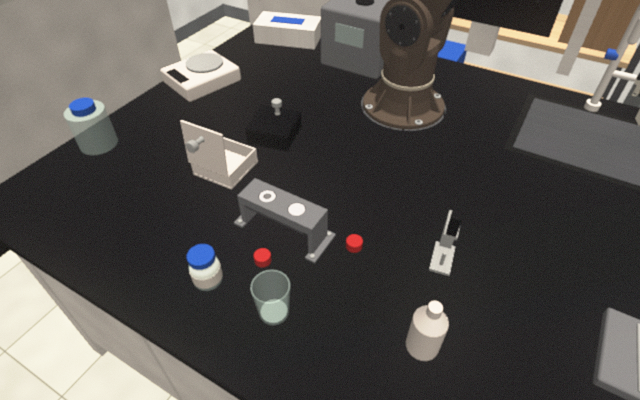

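View pics/top.png

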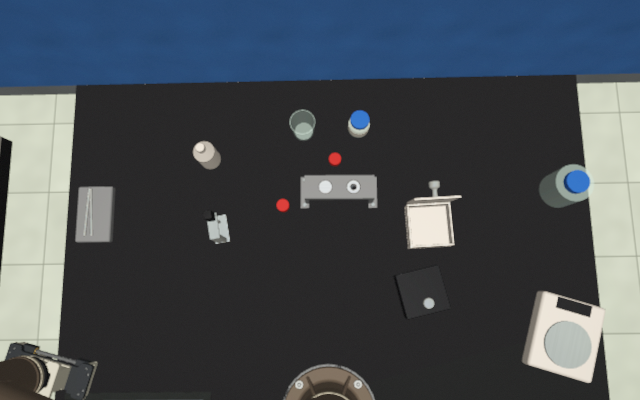

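Run:
```python
from h import *
t=np.load("top_im.npy",allow_pickle=True).item();s=np.load("scene_im.npy",allow_pickle=True).item()
P=cloud(t);px=t["pixels"].astype(int)
def box(a,b,c,d,lo,hi):
    m=np.zeros((400,640),bool);m[b:d,a:c]=1
    return m&(P[...,2]>lo)&(P[...,2]<hi)
def rect(n,m):
    q=P[m][:,:2].astype(np.float32)
    r=cv2.minAreaRect(q);print(n,len(q),np.round(r[0],4),np.round(r[1],4),round(r[2],1),"z",np.median(P[m][:,2]).round(4))
rect("plate",box(290,165,390,215,.082,.1))
rect("case rim",box(395,195,470,255,.035,.05))
rect("case floor",box(395,205,470,255,.0,.015)) 
rect("lid high",box(395,180,470,255,.08,.2))
for lo,hi in((.004,.015),(.1,.118),(.12,.175)): 
    m=box(195,200,240,250,lo,hi)
    if m.sum()>3: rect(("ej",lo),m)
g=px.min(2)
for n,u,v in(("disc",325,187),("ring",353,187)):
    print(n,ray(t,u,v,.09).round(4))
for n,b in(("bottle",(190,135,225,172)),("beaker",(285,105,320,142)),("jar",(345,105,375,140))):
    rect(n,box(*b,.03,.2))
# two crops side by side
a=cv2.resize(t["pixels"][195:255,190:250,::-1],(400,400));b=cv2.resize(s["pixels"][200:280,410:490,::-1],(400,400))
c=cv2.resize(t["pixels"][165:215,295:385,::-1],(400,200));d=cv2.resize(s["pixels"][175:225,235:335,::-1],(400,200))
cv2.imwrite("pics/ej.png",np.vstack([np.hstack([a,b]),np.hstack([c,d])]))
```

```text
plate 1552 [ 0.603  -0.0376] [0.1882 0.0658] 89.4 z 0.088
case rim 362 [ 0.5021 -0.2862] [0.1226 0.1214] 1.9 z 0.042
case floor 1594 [ 0.4919 -0.2984] [0.2111 0.1393] 89.0 z 0.0029
lid high 349 [ 0.5767 -0.282 ] [0.0506 0.1188] 2.6 z 0.1471
('ej', 0.004) 241 [0.5147 0.3131] [0.1413 0.123 ] 1.6 z 0.0065
('ej', 0.1) 210 [0.4977 0.3004] [0.0683 0.0278] 8.7 z 0.1104
('ej', 0.12) 105 [0.4995 0.3002] [0.0683 0.021 ] 9.6 z 0.1576
disc [0.602 0.002 0.09 ]
ring [ 0.6007 -0.0737  0.09  ]
bottle 491 [0.7062 0.3339] [0.0595 0.059 ] 17.7 z 0.0956
beaker 367 [0.7877 0.0615] [0.0696 0.0708] 89.2 z 0.0695
jar 417 [ 0.7903 -0.0976] [0.0562 0.056 ] 38.8 z 0.0806
```

View pics/ej.png

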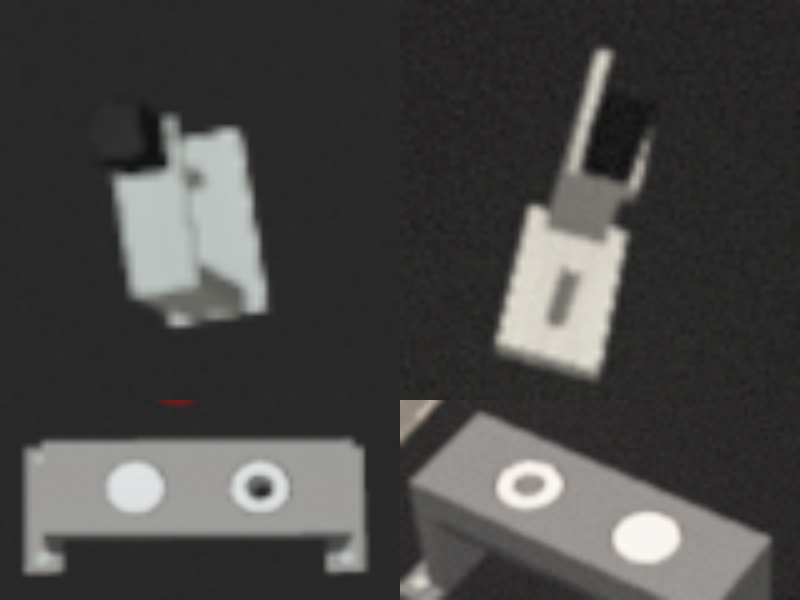

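```bash
cat >> h.py <<'E'
from scipy.linalg import expm,logm
def pose(s): 
    T=np.eye(4);T[:3,:3]=R.from_rotvec(s["ee_rot"]).as_matrix();T[:3,3]=s["position"];return T
def down(x,y,z,a): # a: world angle (deg) of tool y
    c,n=np.cos(np.radians(a)),np.sin(np.radians(a));T=np.eye(4)
    T[:3,1]=[c,n,0];T[:3,2]=[0,0,-1];T[:3,0]=np.cross(T[:3,1],T[:3,2]);T[:3,3]=[x,y,z];return T
def plan(A,B,path=False,step=.05,N=None):
    D=np.linalg.inv(A)@B
    rv=R.from_matrix(D[:3,:3]).as_rotvec()
    N=N or int(max(1,np.ceil(max(np.linalg.norm(D[:3,3])/step,np.linalg.norm(rv)/np.radians(9)))))
    E=np.real(expm(logm(D)/N));print(N,"rows",np.round(E[:3,3],4).tolist(),np.round(R.from_matrix(E[:3,:3]).as_rotvec(),4).tolist())
    if path:
        T=A
        for i in range(N): T=T@E;print(np.round(T[:3,3],2).tolist(),end=" ")
        print()
def st():
    s=arm.observe();T=pose(s)
    print("t",round(float(s["clock"]),2),"p",np.round(s["position"],4),"ya",np.degrees(np.arctan2(T[1,1],T[0,1])).round(2),"tilt",np.round(T[:2,2],3),"F",np.round(s["force"],2),"M",np.round(s["ft_torque"],2),"w",round(float(s["width"])*91.8,1),"gf",round(float(s["gripper_force"]),1),"j7",np.round(s["joints"][[0,4,6]],2));return s
E
python3 - <<'E'
from h import *
s=st();plan(pose(s),down(.53,-.03,.38,9),1)
t=np.load("top_im.npy",allow_pickle=True).item()
for n in((335,158),(282,205)):print(ray(t,*n,.02))
s=np.load("scene_im.npy",allow_pickle=True).item()
# disc / ring centres from contours
for im,b in((t,(300,172,376,200)),(s,(245,180,325,222))):
    g=im["pixels"].min(2);m=np.zeros_like(g);m[b[1]:b[3],b[0]:b[2]]=(g[b[1]:b[3],b[0]:b[2]]>195)*255
    for c in cv2.findContours(m,cv2.RETR_EXTERNAL,cv2.CHAIN_APPROX_NONE)[0]:
        if len(c)>12:
            q=np.array([ray(im,*p[0],.09)[:2] for p in c],np.float32);print(np.round(cv2.minEnclosingCircle(q),4) if 0 else (cv2.minEnclosingCircle(q)))
print(np.round(arm.get_image("wrist")["T_tool_cam"],3))
E
```

```text
t 0.1 p [0.166  0.6021 0.245 ] ya 74.59 tilt [-0.    -0.001] F [ 0.58 -0.41  0.36] M [0.02 0.01 0.01] w 91.8 gf 0.0 j7 [-1.4  -0.01 -0.08]
15 rows [-0.0498, -0.0125, -0.009] [-0.0001, 0.0001, 0.0763]
[0.21, 0.58, 0.25] [0.25, 0.55, 0.26] [0.29, 0.52, 0.27] [0.33, 0.48, 0.28] [0.37, 0.44, 0.29] [0.4, 0.4, 0.3] [0.43, 0.36, 0.31] [0.45, 0.32, 0.32] [0.48, 0.27, 0.33] [0.49, 0.22, 0.34] [0.51, 0.17, 0.34] [0.52, 0.12, 0.35] [0.53, 0.07, 0.36] [0.53, 0.02, 0.37] [0.53, -0.03, 0.38] 
[ 0.69999988 -0.02809328  0.02      ]
[0.56585928 0.12465592 0.02      ]
((0.6020132899284363, -0.07383983582258224), 0.01677706465125084)
((0.6036255955696106, 0.0019635739736258984), 0.01682262495160103)
((0.605326235294342, 0.0017441081581637263), 0.01804867759346962)
((0.6038966178894043, -0.07391452044248581), 0.017859183251857758)
[[-0.001 -0.966 -0.259  0.071]
 [ 1.    -0.001 -0.    -0.001]
 [ 0.    -0.259  0.966 -0.139]
 [ 0.     0.     0.     1.   ]]
```

Run:
```python
from h import *
s=st();plan(pose(s),down(.52,.304,.30,9),1)
```

```text
t 0.15 p [0.1659 0.6022 0.2452] ya 74.6 tilt [-0.    -0.001] F [-0.65  0.09  0.19] M [ 0.01  0.   -0.02] w 91.7 gf 0.0 j7 [-1.4  -0.01 -0.08]
10 rows [-0.0487, 0.0041, -0.0055] [-0.0001, 0.0001, 0.1145]
[0.21, 0.59, 0.25] [0.26, 0.58, 0.26] [0.31, 0.56, 0.26] [0.35, 0.53, 0.27] [0.39, 0.51, 0.27] [0.42, 0.47, 0.28] [0.45, 0.43, 0.28] [0.48, 0.39, 0.29] [0.5, 0.35, 0.29] [0.52, 0.3, 0.3]
```

{"name": "arm_command", "arguments": {
  "targets": [
    [[-0.0487, 0.0041, -0.0055, 0, 0, 0.1145], [-0.0487, 0.0041, -0.0055, 0, 0, 0.1145], [-0.0487, 0.0041, -0.0055, 0, 0, 0.1145], [-0.0487, 0.0041, -0.0055, 0, 0, 0.1145], [-0.0487, 0.0041, -0.0055, 0, 0, 0.1145], [-0.0487, 0.0041, -0.0055, 0, 0, 0.1145], [-0.0487, 0.0041, -0.0055, 0, 0, 0.1145], [-0.0487, 0.0041, -0.0055, 0, 0, 0.1145], [-0.0487, 0.0041, -0.0055, 0, 0, 0.1145], [-0.0487, 0.0041, -0.0055, 0, 0, 0.1145]]
  ],
  "jaw": 0.0918
}}

```text
clock: 1.4
position: [0.5205, 0.3029, 0.3006]
ee_rot: [2.045, 2.385, -0.001]
force: [0.2, -0.1, 1.2]
width: 1.0
gripper_force: 0.0
```

Run:
```python
from h import *
s=st();im=arm.get_image("wrist");s=st();save(im,"w1.png");np.save("w1.npy",im,allow_pickle=True);np.save("w1s.npy",s,allow_pickle=True)
P=cloud(im,s);print(im["fx"])
for lo,hi in((.004,.012),(.104,.116),(.155,.172)):
    m=(P[...,2]>lo)&(P[...,2]<hi)&(np.hypot(P[...,0]-.5,P[...,1]-.3)<.1)
    q=P[m][:,:2].astype(np.float32);print(lo,len(q),cv2.minAreaRect(q) if len(q)>3 else 0, np.median(P[m][:,2]))
```

```text
t 1.4 p [0.5205 0.3029 0.3006] ya 8.77 tilt [-0. -0.] F [ 0.19 -0.08  1.16] M [-0.06  0.05  0.01] w 91.8 gf 0.0 j7 [-0.9  -0.15 -0.32]
t 1.45 p [0.5239 0.2947 0.3019] ya 7.94 tilt [ 0.003 -0.003] F [ 2.62 -6.1  -0.21] M [-0.57 -0.09 -0.03] w 91.9 gf 0.0 j7 [-0.9  -0.15 -0.32]
288.10445687794
0.004 792 ((0.5054703950881958, 0.2911929488182068), (0.07665892690420151, 0.041533805429935455), 8.533955574035645) 0.008897151644416817
0.104 986 ((0.5014604926109314, 0.2907443046569824), (0.06785334646701813, 0.02624865062534809), 8.836906433105469) 0.11296382208542166
0.155 439 ((0.5245625972747803, 0.2950515151023865), (0.021071959286928177, 0.019340084865689278), 7.826874256134033) 0.16280315979124066
```

View pics/w1.png

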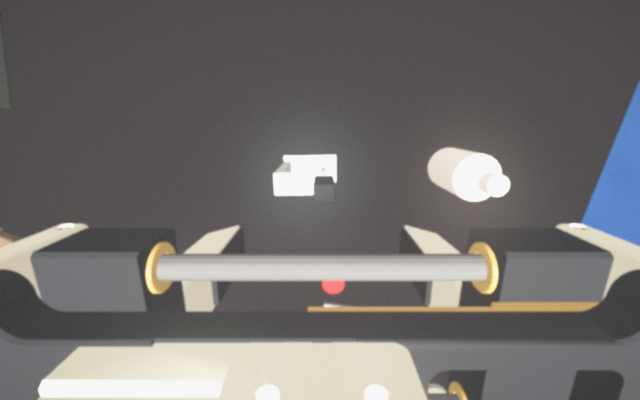

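Run:
```python
from h import *
s=st();plan(pose(s),down(.5213,.3035,.14,9.2),0,.03)
```

```text
t 1.45 p [0.5239 0.2947 0.3019] ya 7.94 tilt [ 0.003 -0.003] F [ 2.62 -6.1  -0.21] M [-0.57 -0.09 -0.03] w 91.9 gf 0.0 j7 [-0.9  -0.15 -0.32]
6 rows [0.0016, -0.0002, 0.027] [0.0003, 0.0006, -0.0037]
```

{"name": "arm_command", "arguments": {
  "targets": [
    [[0, 0.001, 0.03, 0, 0, 0], [0, 0, 0.03, 0, 0, 0], [0, 0, 0.03, 0, 0, 0], [0, 0, 0.03, 0, 0, 0], [0, 0, 0.025, 0, 0, 0], [0, 0, 0.015, 0, 0, 0], [0, 0, 0, 0, 0, 0], [0, 0, 0, 0, 0, 0]]
  ]
}}

```text
clock: 2.45
position: [0.5214, 0.3049, 0.1416]
ee_rot: [2.04, 2.388, 0.002]
force: [-0.4, -0.2, -0.2]
width: 1.0
gripper_force: 0.0
```

{"name": "arm_command", "arguments": {
  "targets": [
    [[0, 0, 0, 0, 0, 0], [0, 0, 0, 0, 0, 0], [0, 0, 0, 0, 0, 0], [0, 0, 0, 0, 0, 0], [0, 0, 0, 0, 0, 0], [0, 0, 0, 0, 0, 0]]
  ],
  "jaw": 0.01,
  "newtons": 45
}}

```text
clock: 3.2
position: [0.5208, 0.3046, 0.1407]
ee_rot: [-2.041, -2.389, 0.0]
force: [-0.0, 0.5, -0.4]
width: 0.399
gripper_force: 0.0
```

Run:
```python
from h import *
s=st();im=arm.get_image("wrist");P=cloud(im,s);T=np.linalg.inv(pose(s))
for lo,hi in((.004,.012),(.104,.116),(.155,.172)):
    m=(P[...,2]>lo)&(P[...,2]<hi)&(np.hypot(P[...,0]-.5,P[...,1]-.3)<.09)
    q=P[m]@T[:3,:3].T+T[:3,3]
    if len(q)>3: print(lo,len(q),cv2.minAreaRect(q[:,:2].astype(np.float32)), np.median(P[m][:,2]))
```

```text
t 3.2 p [0.5208 0.3046 0.1407] ya 8.99 tilt [-0. -0.] F [-0.01  0.48 -0.36] M [-0.13  0.05 -0.02] w 36.6 gf 0.0 j7 [-0.86 -0.22 -0.25]
0.004 2747 ((-0.0011834297329187393, -0.020080983638763428), (0.07731769979000092, 0.041277822107076645), 89.31078338623047) 0.007718340492643139
0.104 1656 ((9.677372872829437e-05, -0.023612860590219498), (0.06898953765630722, 0.023745477199554443), 89.13780212402344) 0.11149693048309754
0.155 1443 ((-0.00015220977365970612, -0.0016151554882526398), (0.023782357573509216, 0.0565364807844162), 0.14723347127437592) 0.16183782522156853
```

{"name": "arm_command", "arguments": {
  "targets": [
    [[0, 0, 0, 0, 0, 0], [0, 0, 0, 0, 0, 0], [0, 0, 0, 0, 0, 0], [0, 0, 0, 0, 0, 0], [0, 0, -0.005, 0, 0, 0], [0, 0, -0.02, 0, 0, 0], [0, 0, -0.02, 0, 0, 0]]
  ]
}}

```text
clock: 4.12
position: [0.5208, 0.3045, 0.1864]
ee_rot: [2.041, 2.389, -0.0]
force: [0.5, -0.2, -2.4]
width: 0.239
gripper_force: 45.0
```

Run:
```python
from h import *
s=st();plan(down(.521,.3045,.185,9),down(.50,.0073,.185,-.8),1)
```

```text
t 4.12 p [0.5208 0.3045 0.1864] ya 8.98 tilt [-0. -0.] F [ 0.47 -0.23 -2.36] M [-0.07 -0.03  0.  ] w 22.0 gf 45.0 j7 [-0.88 -0.2  -0.28]
6 rows [-0.0491, -0.0077, 0.0] [0.0, 0.0, 0.0285]
[0.52, 0.25, 0.18] [0.52, 0.21, 0.18] [0.52, 0.16, 0.18] [0.51, 0.11, 0.18] [0.51, 0.06, 0.18] [0.5, 0.01, 0.18]
```

{"name": "arm_command", "arguments": {
  "targets": [
    [[-0.025, -0.0039, 0, 0, 0, 0.0142], [-0.0491, -0.0077, 0, 0, 0, 0.0285], [-0.0491, -0.0077, 0, 0, 0, 0.0285], [-0.0491, -0.0077, 0, 0, 0, 0.0285], [-0.0491, -0.0077, 0, 0, 0, 0.0285], [-0.0491, -0.0077, 0, 0, 0, 0.0285], [-0.025, -0.0039, 0, 0, 0, 0.0142], [0, 0, 0.018, 0, 0, 0], [0, 0, 0.02, 0, 0, 0], [0, 0, 0, 0, 0, 0]]
  ]
}}

```text
clock: 5.38
position: [0.498, 0.0055, 0.1466]
ee_rot: [-2.237, -2.203, 0.004]
force: [-0.0, 0.7, -1.4]
width: 0.235
gripper_force: 45.0
```

Run:
```python
from h import *
s=st();im=arm.get_image("wrist");save(im,"w2.png");P=cloud(im,s)
m=(P[...,2]>.0865)&(P[...,2]<.096);print(m.sum(),np.median(P[m][:,2]))
```

```text
t 5.38 p [0.498  0.0055 0.1466] ya -0.89 tilt [-0.003 -0.001] F [-0.01  0.68 -1.4 ] M [-0.11  0.   -0.02] w 21.6 gf 45.0 j7 [-0.48 -0.22  0.1 ]
9853 0.08976742660099082
```

View pics/w2.png

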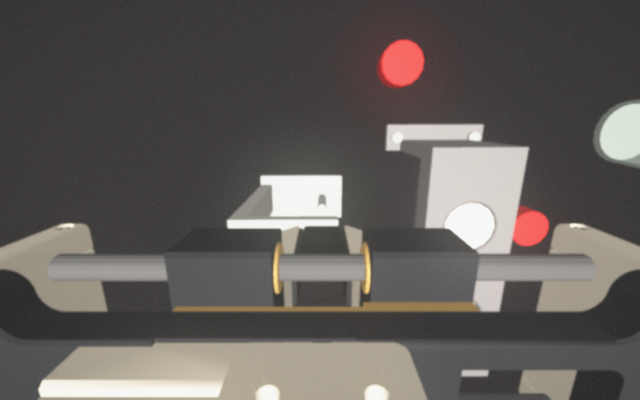

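Run:
```python
from h import *
s=st();im=arm.get_image("wrist")
g=im["pixels"].min(2);m=np.zeros_like(g);m[185:260,435:505]=(g[185:260,435:505]>225)*255
for c in cv2.findContours(m,cv2.RETR_EXTERNAL,cv2.CHAIN_APPROX_NONE)[0]:
    if len(c)>40:
        q=np.array([ray(im,*p[0],.09,s)[:2] for p in c],np.float32);print(cv2.minEnclosingCircle(q),cv2.fitEllipse(q))
P=cloud(im,s);m=(P[...,2]>.0865)&(P[...,2]<.094)
yy=P[...,1]
for lo in(.02,.03,.04):
    k=m&(yy>lo)&(yy<lo+.01)&(P[...,0]>.55);print(lo,np.percentile(P[k][:,0],[0.5,99.5]))
print("pin",ray(im,322,198,.052,s))
```

```text
t 5.42 p [0.4988 0.0057 0.1475] ya -0.87 tilt [-0.002 -0.   ] F [ 0.39 -0.8  -1.67] M [-0.07 -0.01 -0.04] w 22.2 gf 45.0 j7 [-0.48 -0.22  0.1 ]
((0.6021627187728882, 0.00011612662638071924), 0.01802668906748295) ((0.6035130023956299, 0.0020105387084186077), (0.028417494148015976, 0.03671273961663246), 54.467411041259766)
0.02 [0.57085863 0.6348051 ]
0.03 [0.57106242 0.63480223]
0.04 [0.5712001  0.63492805]
pin [0.49761549 0.01262065 0.052     ]
```

{"name": "arm_command", "arguments": {
  "targets": [
    [[0.001, 0.025, 0, 0, 0, 0], [0.001, 0.035, 0, 0, 0, 0], [0, 0.03, 0, 0, 0, 0], [0, 0.015, 0, 0, 0, 0], [0, 0, 0, 0, 0, 0], [0, 0, 0, 0, 0, 0]]
  ]
}}

```text
clock: 6.22
position: [0.604, 0.007, 0.148]
ee_rot: [-2.237, -2.206, 0.0]
force: [0.3, 0.3, -1.2]
width: 0.242
gripper_force: 45.0
```

Run:
```python
from h import *
st()
```

```text
t 6.22 p [0.604 0.007 0.148] ya -0.81 tilt [-0.  0.] F [ 0.27  0.29 -1.16] M [-0.07  0.03 -0.01] w 22.2 gf 45.0 j7 [-0.41 -0.28  0.14]
```

{"name": "arm_command", "arguments": {
  "targets": [
    [[0, 0, -0.003, 0, 0, 0], [0, 0, -0.003, 0, 0, 0], [0, 0, -0.002, 0, 0, 0], [0, 0, -0.001, 0, 0, 0], [0, 0, 0, 0, 0, 0]]
  ]
}}

```text
clock: 6.85
position: [0.6041, 0.0073, 0.1546]
ee_rot: [-2.236, -2.206, 0.003]
force: [7.0, 0.4, -26.2]
width: 0.24
gripper_force: 44.9
```

{"name": "arm_command", "arguments": {
  "targets": [
    [[0, 0, -0.001, 0, 0, 0], [0, 0, -0.001, 0, 0, 0], [0, 0, 0, 0, 0, 0]]
  ]
}}

```text
clock: 7.22
position: [0.6038, 0.0073, 0.1549]
ee_rot: [-2.236, -2.206, 0.005]
force: [11.4, -1.3, -42.7]
width: 0.237
gripper_force: 44.9
```

{"name": "arm_command", "arguments": {
  "targets": [
    [[0, 0, 0.004, 0, 0, 0], [0, 0, 0.003, 0, 0, 0], [-0.006, 0, 0, 0, 0, 0], [-0.005, 0, 0, 0, 0, 0], [0, 0, 0, 0, 0, 0], [0, 0, -0.002, 0, 0, 0], [0, 0, -0.002, 0, 0, 0], [0, 0, 0, 0, 0, 0]]
  ]
}}

```text
clock: 8.22
position: [0.6047, -0.0037, 0.156]
ee_rot: [2.236, 2.206, 0.001]
force: [-0.2, -0.5, -1.2]
width: 0.237
gripper_force: 45.0
```

Run:
```python
from h import *
st()
```

```text
t 8.22 p [ 0.6047 -0.0037  0.156 ] ya -0.78 tilt [0. 0.] F [-0.18 -0.48 -1.25] M [-0.08  0.01  0.04] w 21.8 gf 45.0 j7 [-0.4  -0.27  0.16]
```

{"name": "arm_command", "arguments": {
  "targets": [
    [[0, 0, -0.002, 0, 0, 0], [0, 0, -0.002, 0, 0, 0], [0, 0, 0, 0, 0, 0]]
  ]
}}

```text
clock: 8.6
position: [0.6047, -0.0039, 0.1599]
ee_rot: [2.237, 2.206, 0.001]
force: [0.4, -0.2, -2.8]
width: 0.241
gripper_force: 45.0
```

{"name": "arm_command", "arguments": {
  "targets": [
    [[0, 0, -0.001, 0, 0, 0], [0, 0, -0.001, 0, 0, 0], [0, 0, -0.001, 0, 0, 0], [0, 0, 0, 0, 0, 0]]
  ]
}}

```text
clock: 9.1
position: [0.6045, -0.004, 0.1627]
ee_rot: [-2.237, -2.206, 0.0]
force: [0.5, 0.7, -2.8]
width: 0.235
gripper_force: 45.0
```

{"name": "arm_command", "arguments": {
  "targets": [
    [[0, 0, -0.001, 0, 0, 0], [0, 0, -0.001, 0, 0, 0], [0, 0, 0, 0, 0, 0]]
  ]
}}

```text
clock: 9.48
position: [0.6046, -0.0039, 0.1648]
ee_rot: [2.237, 2.206, 0.0]
force: [0.4, -1.5, -3.1]
width: 0.238
gripper_force: 45.0
```

{"name": "arm_command", "arguments": {
  "targets": [
    [[0, 0, -0.003, 0, 0, 0], [0, 0, -0.003, 0, 0, 0], [0, 0, -0.003, 0, 0, 0], [0, 0, -0.001, 0, 0, 0], [0, 0, 0, 0, 0, 0]]
  ]
}}

```text
clock: 10.1
position: [0.6047, -0.0038, 0.175]
ee_rot: [2.237, 2.206, 0.001]
force: [0.0, -0.8, -3.3]
width: 0.236
gripper_force: 45.0
```

Run:
```python
from h import *
st()
P=cloud(arm.get_image("wrist"),arm.observe())
t=arm.get_image("top");P=cloud(t);m=np.zeros((400,640),bool);m[165:215,300:345]=1
m&=(P[...,2]>.093)&(P[...,2]<.125);print(m.sum())
s=arm.get_image("scene");save(s,"s2.png",(200,150,400,290),4)
```

```text
t 10.1 p [ 0.6047 -0.0038  0.175 ] ya -0.8 tilt [0.001 0.   ] F [ 0.04 -0.84 -3.27] M [-0.26  0.07  0.  ] w 21.6 gf 45.0 j7 [-0.4  -0.26  0.15]
0
```

View pics/s2.png

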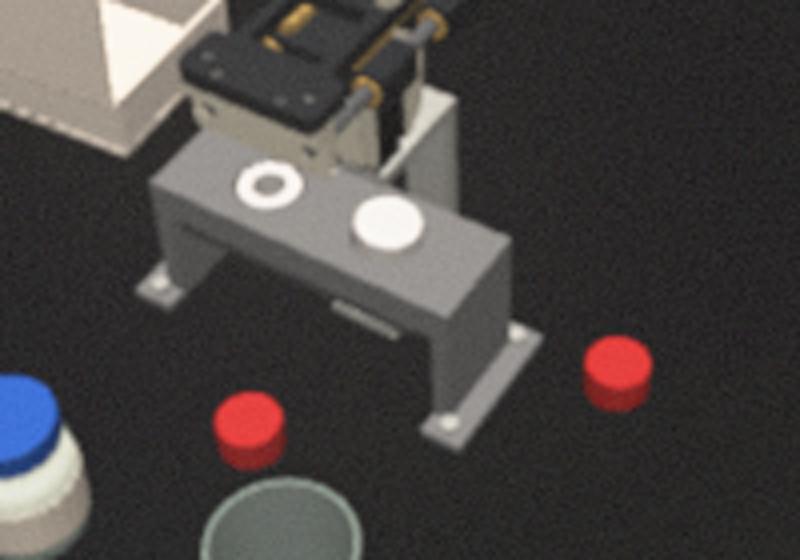

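```bash
cat > dz.py <<'E'
from h import *
def disc():
    s=arm.get_image("scene");P=cloud(s);g=s["pixels"].min(2);m=np.zeros_like(g);m[180:225,278:318]=(g[180:225,278:318]>195)*255
    c=max(cv2.findContours(m,cv2.RETR_EXTERNAL,cv2.CHAIN_APPROX_NONE)[0],key=len)
    k=np.zeros_like(m);cv2.drawContours(k,[c],-1,255,-1);k=cv2.erode(k,np.ones((3,3)))>0
    mo=cv2.moments(c);u,v=mo["m10"]/mo["m00"],mo["m01"]/mo["m00"]
    print("disc z",np.nanmedian(P[k][:,2]),"px",u,v,[ray(s,u,v,h).round(4) for h in(.09,.095,.1,.105)])
    k2=np.zeros_like(k);k2[205:215,305:320]=1;print("plate z",np.nanmedian(P[k2][:,2]))
E
python3 -c "
from dz import *
disc();st()"
```

```text
disc z 0.10233275249532203 px 296.59935897435895 205.06089743589743 [array([ 0.5955, -0.0035,  0.09  ]), array([ 0.5995, -0.0007,  0.095 ]), array([0.6034, 0.002 , 0.1   ]), array([0.6074, 0.0047, 0.105 ])]
plate z 0.08992768034226961
t 10.3 p [ 0.6048 -0.0036  0.1749] ya -0.79 tilt [0. 0.] F [-0.28 -1.46 -2.42] M [-0.16  0.01 -0.01] w 21.6 gf 45.0 j7 [-0.4  -0.26  0.15]
```

{"name": "arm_command", "arguments": {
  "targets": [
    [[0, 0, -0.0015, 0, 0, 0], [0, 0, -0.0012, 0, 0, 0], [0, 0, 0, 0, 0, 0]]
  ]
}}

```text
clock: 10.68
position: [0.6048, -0.0039, 0.1777]
ee_rot: [2.237, 2.206, 0.001]
force: [0.1, 0.5, -1.6]
width: 0.237
gripper_force: 45.0
```

```bash
python3 -c "
from dz import *
disc();st()"
```

```text
disc z 0.10470509993740401 px 297.10488058151606 204.34371754932502 [array([ 0.5932, -0.0037,  0.09  ]), array([ 0.5972, -0.0009,  0.095 ]), array([0.6011, 0.0018, 0.1   ]), array([0.6051, 0.0045, 0.105 ])]
plate z 0.09014723841712591
t 10.72 p [ 0.6048 -0.0038  0.1777] ya -0.8 tilt [0.001 0.   ] F [ 0.56  0.23 -2.61] M [-0.15  0.    0.03] w 21.8 gf 45.0 j7 [-0.4  -0.26  0.15]
```

{"name": "arm_command", "arguments": {
  "targets": [
    [[0, 0, 0.006, 0, 0, 0], [0, 0, 0.009, 0, 0, 0], [0, 0, 0.009, 0, 0, 0], [0, 0, 0.006, 0, 0, 0], [0, 0, 0, 0, 0, 0], [0, -0.02, 0, 0, 0, 0], [0, -0.04, 0, 0, 0, 0], [0, -0.045, 0, 0, 0, 0], [0.015, -0.04, 0, 0, 0, 0], [0.04, -0.01, 0, 0, 0, 0]]
  ]
}}

```text
clock: 11.98
position: [0.448, 0.0519, 0.1478]
ee_rot: [-2.241, -2.201, 0.001]
force: [1.6, 1.5, -1.6]
width: 0.237
gripper_force: 45.0
```

{"name": "arm_command", "arguments": {
  "targets": [
    [[0.045, 0, 0, 0, 0, 0], [0.04, 0, 0, 0, 0, 0], [0.015, 0, 0, 0, 0, 0], [0, 0, 0, 0, 0, 0], [0, 0, 0.003, 0, 0, 0], [0, 0, 0.002, 0, 0, 0], [0, 0, 0, 0, 0, 0]]
  ]
}}

```text
clock: 12.85
position: [0.4517, 0.1523, 0.1422]
ee_rot: [-2.239, -2.204, 0.001]
force: [0.6, -1.0, -2.6]
width: 0.239
gripper_force: 45.0
```

{"name": "arm_command", "arguments": {
  "targets": [
    [[0, 0, 0.001, 0, 0, 0], [0, 0, 0.001, 0, 0, 0], [0, 0, 0, 0, 0, 0]]
  ]
}}

```text
clock: 13.22
position: [0.4517, 0.1533, 0.1404]
ee_rot: [-2.237, -2.206, 0.0]
force: [0.7, -0.3, -2.0]
width: 0.238
gripper_force: 45.0
```

```bash
python3 -c "
from dz import *
disc();st()"
```

```text
disc z 0.10479043908790953 px 297.0 204.5 [array([ 0.5937, -0.0036,  0.09  ]), array([ 0.5977, -0.0009,  0.095 ]), array([0.6016, 0.0018, 0.1   ]), array([0.6056, 0.0045, 0.105 ])]
plate z 0.0900435201853767
t 13.28 p [0.4517 0.1533 0.1404] ya -0.8 tilt [-0.  0.] F [ 0.36 -0.5  -2.64] M [-0.11  0.02  0.01] w 21.8 gf 45.0 j7 [-0.78 -0.2  -0.24]
```

{"name": "arm_command", "arguments": {
  "targets": [
    [[0, 0, 0.001, 0, 0, 0], [0, 0, 0, 0, 0, 0]]
  ]
}}

```text
clock: 13.52
position: [0.4519, 0.1534, 0.1402]
ee_rot: [-2.237, -2.206, -0.001]
force: [-2.3, -1.1, 10.4]
width: 0.236
gripper_force: 45.0
```

```bash
python3 -c "
from dz import *
st()"
```

```text
t 13.53 p [0.4519 0.1534 0.1402] ya -0.8 tilt [0.    0.001] F [-2.33 -1.1  10.4 ] M [-0.48  0.97  0.06] w 21.7 gf 45.0 j7 [-0.78 -0.2  -0.24]
```

{"name": "arm_command", "arguments": {
  "targets": [
    [[0, 0, 0, 0, 0, 0], [0, 0, 0, 0, 0, 0], [0, 0, 0, 0, 0, 0], [0, 0, 0, 0, 0, 0], [0, 0, 0, 0, 0, 0], [0, 0, -0.02, 0, 0, 0], [0, 0, -0.04, 0, 0, 0], [0, 0, -0.04, 0, 0, 0]]
  ],
  "jaw": 0.07
}}

```text
clock: 14.52
position: [0.4515, 0.153, 0.2404]
ee_rot: [-2.237, -2.206, 0.001]
force: [0.4, 0.3, -0.6]
width: 0.765
gripper_force: 0.0
```

```bash
python3 -c "
from dz import *
s=st();plan(down(.452,.1535,.2385,-.8),down(.604,.002,.2,-89),1)
t=arm.get_image('top');P=cloud(t);m=np.abs(P-[.45,.153,.16]).max(2)<.03;m&=P[...,2]>.155;print(m.sum(),np.nanmean(P[m],0))"
```

```text
t 14.53 p [0.4515 0.153  0.2404] ya -0.81 tilt [-0.001 -0.001] F [ 0.35  0.25 -0.57] M [-0.03  0.02  0.03] w 70.3 gf 0.0 j7 [-0.84 -0.11 -0.33]
10 rows [-0.0018, 0.0236, 0.0038] [0.0, 0.0, 0.1539]
[0.48, 0.15, 0.23] [0.5, 0.15, 0.23] [0.52, 0.14, 0.23] [0.54, 0.12, 0.22] [0.56, 0.11, 0.22] [0.57, 0.09, 0.22] [0.59, 0.07, 0.21] [0.6, 0.05, 0.21] [0.6, 0.03, 0.2] [0.6, 0.0, 0.2] 
0 [nan nan nan]<string>:4: RuntimeWarning: Mean of empty slice
```

{"name": "arm_command", "arguments": {
  "targets": [
    [[-0.0018, 0.0236, 0.0038, 0, 0, 0.1539], [-0.0018, 0.0236, 0.0038, 0, 0, 0.1539], [-0.0018, 0.0236, 0.0038, 0, 0, 0.1539], [-0.0018, 0.0236, 0.0038, 0, 0, 0.1539], [-0.0018, 0.0236, 0.0038, 0, 0, 0.1539], [-0.0018, 0.0236, 0.0038, 0, 0, 0.1539], [-0.0018, 0.0236, 0.0038, 0, 0, 0.1539], [-0.0018, 0.0236, 0.0038, 0, 0, 0.1539], [-0.0018, 0.0236, 0.0038, 0, 0, 0.1539], [-0.0018, 0.0236, 0.0038, 0, 0, 0.1539]]
  ]
}}

```text
clock: 15.82
position: [0.6039, 0.0016, 0.201]
ee_rot: [3.141, 0.021, -0.0]
force: [0.6, -0.7, 0.6]
width: 0.763
gripper_force: 0.0
```

{"name": "arm_command", "arguments": {
  "targets": [
    [[0, 0, 0.02, 0, 0, 0], [0, 0, 0.02, 0, 0, 0], [0, 0, 0, 0, 0, 0]]
  ]
}}

```text
clock: 16.2
position: [0.6026, 0.0024, 0.16]
ee_rot: [3.141, 0.028, -0.005]
force: [-0.5, -0.6, -0.2]
width: 0.761
gripper_force: 0.0
```

```bash
python3 -c "
from dz import *
s=st();im=arm.get_image('wrist');save(im,'w3.png');P=cloud(im,s)
m=(P[...,2]>.1)&(P[...,2]<.11)&(np.hypot(P[...,0]-.604,P[...,1])<.04)
q=P[m][:,:2].astype(np.float32);print(len(q),cv2.minEnclosingCircle(q) if len(q) else 0,np.median(P[m][:,2]))
t=arm.get_image('top');P=cloud(t);print(np.nanmax(P[200:260,230:300,2]))
m=np.zeros((400,640),bool);m[215:290,240:300]=1;m&=(P[...,2]>.15)&(P[...,2]<.18);print(m.sum(),P[m].mean(0))
"
```

```text
t 16.2 p [0.6026 0.0024 0.16  ] ya -88.98 tilt [-0.003 -0.   ] F [-0.51 -0.57 -0.22] M [-0.03  0.17  0.03] w 69.9 gf 0.0 j7 [-0.62 -0.49 -1.18]
1873 ((0.6029384732246399, 0.0020721873734146357), 0.018276406452059746) 0.1045033159364882
0.7326158400270474
0 [nan nan nan]<string>:7: RuntimeWarning: Mean of empty slice.
  ret = um.true_divide(
```

View pics/w3.png

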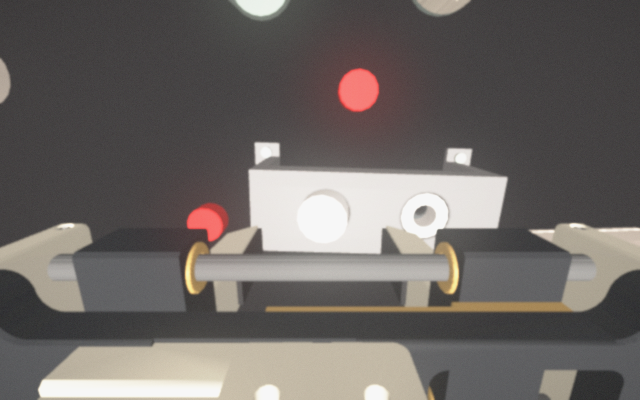

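{"name": "arm_command", "arguments": {
  "targets": [
    [[0, 0, 0.02, 0, 0, 0], [0, 0, 0.018, 0, 0, 0], [0, 0, 0.008, 0, 0, 0], [0, 0, 0.003, 0, 0, 0], [0, 0, 0, 0, 0, 0]]
  ]
}}

```text
clock: 16.92
position: [0.6037, 0.0021, 0.1124]
ee_rot: [3.141, 0.028, 0.0]
force: [-0.4, 0.6, 0.9]
width: 0.764
gripper_force: 0.0
```

{"name": "arm_command", "arguments": {
  "targets": [
    [[0, 0, 0, 0, 0, 0], [0, 0, 0, 0, 0, 0], [0, 0, 0, 0, 0, 0], [0, 0, 0, 0, 0, 0], [0, 0, 0, 0, 0, 0]]
  ],
  "jaw": 0.02,
  "newtons": 40
}}

```text
clock: 17.55
position: [0.6037, 0.0017, 0.1126]
ee_rot: [3.141, 0.027, 0.0]
force: [-0.8, -1.4, 2.6]
width: 0.382
gripper_force: 39.4
```

{"name": "arm_command", "arguments": {
  "targets": [
    [[0, 0, -0.003, 0, 0, 0], [0, 0, -0.005, 0, 0, 0], [0, 0, -0.005, 0, 0, 0], [0, 0, -0.01, 0, 0, 0], [0, 0, -0.02, 0, 0, 0], [0, 0, -0.02, 0, 0, 0], [0, 0, 0, 0, 0, 0]]
  ]
}}

```text
clock: 18.42
position: [0.6049, 0.002, 0.1779]
ee_rot: [-3.141, -0.028, -0.006]
force: [1.4, 0.1, -0.5]
width: 0.379
gripper_force: 39.3
```

Run:
```python
from h import *
s=st()
im=arm.get_image("top");save(im,"t2.png",(200,130,500,330),2.6)
```

```text
t 18.43 p [0.6049 0.002  0.1779] ya -88.98 tilt [0.004 0.   ] F [ 1.38  0.05 -0.52] M [-0.07  0.19 -0.05] w 34.8 gf 39.3 j7 [-0.63 -0.47 -1.19]
```

View pics/t2.png

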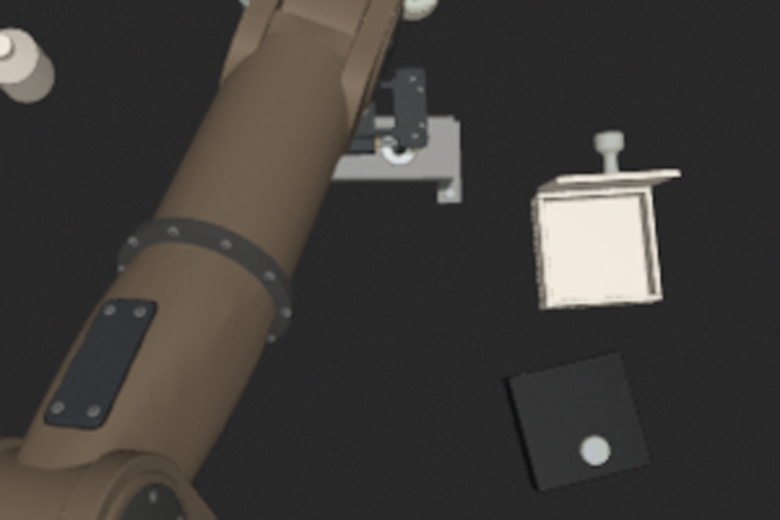

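Run:
```python
from h import *
s=st()
plan(down(.604,.002,.199,-89),down(.487,-.286,.22,-88),1)
```

```text
t 18.48 p [0.6042 0.0022 0.1766] ya -88.97 tilt [0.002 0.   ] F [-0.25  0.2  -0.97] M [-0.09  0.19 -0.02] w 34.9 gf 39.3 j7 [-0.63 -0.47 -1.19]
7 rows [-0.0177, 0.0407, -0.003] [0.0, 0.0, -0.0025]
[0.59, -0.04, 0.2] [0.57, -0.08, 0.2] [0.55, -0.12, 0.21] [0.54, -0.16, 0.21] [0.52, -0.2, 0.21] [0.5, -0.24, 0.22] [0.49, -0.29, 0.22]
```

{"name": "arm_command", "arguments": {
  "targets": [
    [[0, 0, -0.023, 0, 0, 0], [-0.0177, 0.0407, -0.003, 0, 0, -0.0025], [-0.0177, 0.0407, -0.003, 0, 0, -0.0025], [-0.0177, 0.0407, -0.003, 0, 0, -0.0025], [-0.0177, 0.0407, -0.003, 0, 0, -0.0025], [-0.0177, 0.0407, -0.003, 0, 0, -0.0025], [-0.0177, 0.0407, -0.003, 0, 0, -0.0025], [-0.0177, 0.0407, -0.003, 0, 0, -0.0025], [0, 0, 0, 0, 0, 0], [0, 0, 0, 0, 0, 0]]
  ]
}}

```text
clock: 19.73
position: [0.487, -0.285, 0.2189]
ee_rot: [-3.14, -0.055, 0.001]
force: [-0.6, 0.1, -0.6]
width: 0.383
gripper_force: 39.3
```

Run:
```python
from h import *
s=st();im=arm.get_image("wrist");P=cloud(im,s)
m=(P[...,2]>.036)&(P[...,2]<.049)&(np.abs(P[...,0]-.5)<.09)&(np.abs(P[...,1]+.286)<.09)
q=P[m][:,:2].astype(np.float32);print("rim",len(q),np.percentile(q,[1,99],axis=0),cv2.minAreaRect(q))
m=(P[...,2]>.06)&(P[...,2]<.17)&(P[...,0]>.53)&(P[...,0]<.61)&(np.abs(P[...,1]+.286)<.07);print("lid",np.percentile(P[m],[2,50,98],axis=0).round(3))
t=arm.get_image("top");P=cloud(t)
for lo,hi in((.104,.116),(.15,.17)):
    m=(np.abs(P[...,0]-.44)<.07)&(np.abs(P[...,1]-.153)<.04)&(P[...,2]>lo)&(P[...,2]<hi);print("ej",m.sum(),cv2.minAreaRect(P[m][:,:2].astype(np.float32)) if m.sum() else 0)
```

```text
t 19.73 p [ 0.487  -0.285   0.2189] ya -87.98 tilt [-0.001  0.001] F [-0.62  0.12 -0.58] M [-0.05  0.18  0.03] w 35.2 gf 39.3 j7 [-0.17 -0.39 -0.7 ]
rim 1351 [[ 0.44046466 -0.34891331]
 [ 0.5495455  -0.2273496 ]] ((0.5037332773208618, -0.2878718376159668), (0.12607590854167938, 0.12003272026777267), 2.4616193771362305)
lid [[ 0.551 -0.34   0.078]
 [ 0.56  -0.285  0.151]
 [ 0.6   -0.231  0.166]]
ej 186 ((0.42462512850761414, 0.15269723534584045), (0.02474774233996868, 0.06252986192703247), 89.78414916992188)
ej 66 ((0.4495364725589752, 0.15241415798664093), (0.020070498809218407, 0.01820719987154007), 0.23120354115962982)
```

{"name": "arm_command", "arguments": {
  "targets": [
    [[0, 0, 0.03, 0, 0, 0], [0, 0, 0.045, 0, 0, 0], [0, 0, 0.045, 0, 0, 0], [0, 0, 0.035, 0, 0, 0], [0, 0, 0.018, 0, 0, 0], [0, 0, 0.006, 0, 0, 0], [0, 0, 0.002, 0, 0, 0], [0, 0, 0.001, 0, 0, 0], [0, 0, 0, 0, 0, 0]]
  ]
}}

```text
clock: 20.95
position: [0.4875, -0.2859, 0.0382]
ee_rot: [3.141, 0.056, 0.002]
force: [-0.0, -0.9, -0.2]
width: 0.379
gripper_force: 39.3
```

{"name": "arm_command", "arguments": {
  "targets": [
    [[0, 0, 0.001, 0, 0, 0], [0, 0, 0, 0, 0, 0]]
  ]
}}

```text
clock: 21.2
position: [0.4874, -0.2859, 0.0368]
ee_rot: [3.141, 0.055, 0.001]
force: [-0.1, 0.2, 2.4]
width: 0.382
gripper_force: 39.4
```

{"name": "arm_command", "arguments": {
  "targets": [
    [[0, 0, 0.001, 0, 0, 0], [0, 0, 0, 0, 0, 0]]
  ]
}}

```text
clock: 21.45
position: [0.4876, -0.286, 0.0365]
ee_rot: [-3.141, -0.055, -0.003]
force: [-1.0, 2.1, 13.9]
width: 0.382
gripper_force: 39.4
```

{"name": "arm_command", "arguments": {
  "targets": [
    [[0, 0, 0, 0, 0, 0], [0, 0, 0, 0, 0, 0], [0, 0, 0, 0, 0, 0], [0, 0, -0.01, 0, 0, 0], [0, 0, -0.03, 0, 0, 0], [0, 0, -0.05, 0, 0, 0], [0, 0, -0.05, 0, 0, 0], [0, 0, -0.04, 0, 0, 0], [0, 0, -0.02, 0, 0, 0]]
  ],
  "jaw": 0.055
}}

```text
clock: 22.58
position: [0.4873, -0.2864, 0.2384]
ee_rot: [3.14, 0.055, 0.005]
force: [-0.2, -0.3, -0.2]
width: 0.603
gripper_force: 0.0
```

Run:
```python
from h import *
s=st();im=arm.get_image("wrist");P=cloud(im,s)
m=(P[...,2]>.02)&(P[...,2]<.034)&(np.abs(P[...,0]-.49)<.045)&(np.abs(P[...,1]+.286)<.045)
q=P[m][:,:2].astype(np.float32);print("disc",len(q),cv2.minEnclosingCircle(q),np.median(P[m][:,2]))
save(im,"w4.png")
```

```text
t 22.57 p [ 0.4873 -0.2864  0.2384] ya -88.01 tilt [ 0.003 -0.001] F [-0.16 -0.29 -0.24] M [-0.1   0.18  0.04] w 55.3 gf 0.0 j7 [-0.18 -0.37 -0.71]
disc 809 ((0.46509966254234314, -0.29383689165115356), 0.040806081146001816) 0.026576642396706207
```

{"name": "arm_command", "arguments": {
  "targets": [
    [[0.02, -0.01, 0, 0, 0, 0], [0.04, -0.013, 0, 0, 0, 0], [0.04, -0.01, 0, 0, 0, 0], [0.026, 0, 0, 0, 0, 0], [0, 0, 0.02, 0, 0, 0], [0, 0, 0.035, 0, 0, 0], [0, 0, 0.024, 0, 0, 0], [0, 0, 0, 0, 0, 0]]
  ],
  "jaw": 0.0,
  "newtons": 20
}}

```text
clock: 23.62
position: [0.6098, -0.247, 0.1532]
ee_rot: [-3.139, -0.055, 0.009]
force: [-0.1, 0.5, -0.4]
width: 0.006
gripper_force: 0.0
```

Run:
```python
from h import *
s=st();p=s["position"];h=np.array([.5635,-.2847]);c=np.array([.9993,.037]);d=p[:2]-h
print("case x,y rel hinge",d@c,d@[-.037,.9993])
im=arm.get_image("scene");save(im,"s3.png",(160,90,300,200),5)
X=d@c;Z=p[2]
for f in [1.45,1.3,1.15,1.0,.85,.7,.55,.4,.25,.1,0]:
    r=.095;x=-r*np.cos(f)+.006*np.sin(f)+.0095;z=.045+r*np.sin(f)+.006*np.cos(f)+.019
    print(f,"row x %.4f z %.4f"%(x-X,Z-z));X,Z=x,z
```

```text
t 23.62 p [ 0.6098 -0.247   0.1532] ya -88.01 tilt [-0.006  0.002] F [-0.11  0.53 -0.37] M [-0.02  0.09 -0.02] w 0.6 gf 0.0 j7 [-0.17 -0.52 -0.78]
case x,y rel hinge 0.04761590102893532 0.03597622008710041
1.45 row x -0.0436 z -0.0059
1.3 row x -0.0141 z 0.0019
1.15 row x -0.0137 z 0.0040
1.0 row x -0.0130 z 0.0060
0.85 row x -0.0119 z 0.0079
0.7 row x -0.0106 z 0.0095
0.55 row x -0.0091 z 0.0110
0.4 row x -0.0073 z 0.0122
0.25 row x -0.0054 z 0.0132
0.1 row x -0.0034 z 0.0139
0 row x -0.0011 z 0.0095
```

View pics/s3.png

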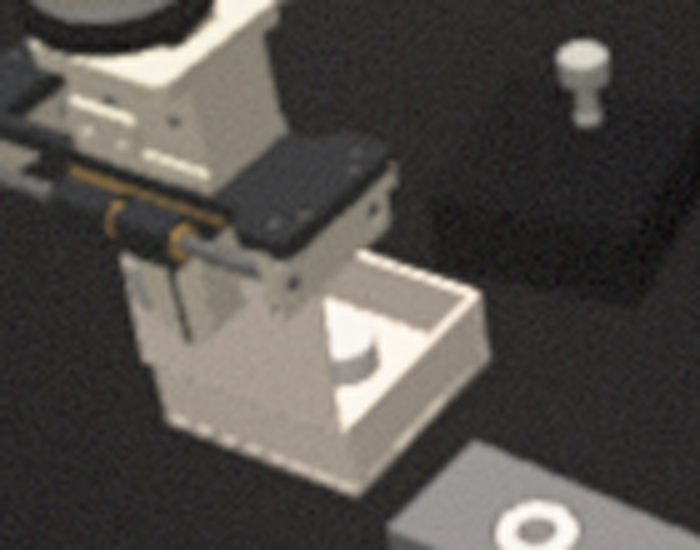

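{"name": "arm_command", "arguments": {
  "targets": [
    [[-0.022, 0, 0, 0, 0, 0], [-0.022, 0, 0, 0, 0, 0], [-0.014, 0, 0.002, 0, 0, 0], [-0.0137, 0, 0.004, 0, 0, 0], [-0.013, 0, 0.006, 0, 0, 0], [-0.0119, 0, 0.0079, 0, 0, 0], [-0.0106, 0, 0.0095, 0, 0, 0], [-0.0091, 0, 0.011, 0, 0, 0], [0, 0, 0, 0, 0, 0]]
  ]
}}

```text
clock: 24.8
position: [0.494, -0.252, 0.1148]
ee_rot: [-3.14, -0.054, 0.004]
force: [-0.8, -0.1, 1.5]
width: 0.004
gripper_force: 0.0
```

Run:
```python
from h import *
s=st();p=s["position"];h=np.array([.5635,-.2847]);c=np.array([.9993,.037]);d=p[:2]-h
print("case x,y rel hinge",d@c,d@[-.037,.9993])
```

```text
t 24.8 p [ 0.494  -0.252   0.1148] ya -88.02 tilt [-0.002  0.001] F [-0.83 -0.11  1.49] M [-0.1   0.16 -0.02] w 0.3 gf 0.0 j7 [-0.16 -0.52 -0.64]
case x,y rel hinge -0.06824549813519223 0.03529813064833337
```

{"name": "arm_command", "arguments": {
  "targets": [
    [[-0.0073, 0, 0.01, 0, 0, 0], [-0.0054, 0, 0.012, 0, 0, 0], [-0.003, 0, 0.012, 0, 0, 0], [0, 0, 0.006, 0, 0, 0], [0, 0, 0.003, 0, 0, 0], [0, 0, 0, 0, 0, 0]]
  ]
}}

```text
clock: 25.55
position: [0.4799, -0.253, 0.0729]
ee_rot: [-3.141, -0.056, 0.0]
force: [-0.2, -0.2, -0.4]
width: 0.004
gripper_force: 0.0
```

{"name": "arm_command", "arguments": {
  "targets": [
    [[0, 0, 0.001, 0, 0, 0], [0, 0, 0.001, 0, 0, 0], [0, 0, 0, 0, 0, 0]]
  ]
}}

```text
clock: 25.92
position: [0.4799, -0.253, 0.0711]
ee_rot: [3.141, 0.055, 0.0]
force: [0.2, -1.4, -0.6]
width: 0.002
gripper_force: 0.0
```

{"name": "arm_command", "arguments": {
  "targets": [
    [[0, 0, 0.001, 0, 0, 0], [0, 0, 0.001, 0, 0, 0], [0, 0, 0, 0, 0, 0]]
  ]
}}

```text
clock: 26.3
position: [0.48, -0.253, 0.0705]
ee_rot: [-3.14, -0.055, -0.002]
force: [-4.7, 4.5, 23.0]
width: 0.005
gripper_force: 11.6
```

Run:
```python
from h import *
s=st();im=arm.get_image("scene");P=cloud(im)
save(im,"s4.png",(160,90,300,200),5)
m=(np.abs(P[...,0]-.503)<.09)&(np.abs(P[...,1]+.287)<.08)&(P[...,2]>.03)&(P[...,2]<.06)
q=P[m];print(len(q));A=np.c_[q[:,:2]-[.503,-.287],np.ones(len(q))];print(np.linalg.lstsq(A,q[:,2],rcond=None)[0],np.percentile(q,[2,50,98],axis=0).round(3))
```

```text
t 26.3 p [ 0.48   -0.253   0.0705] ya -88.0 tilt [0.001 0.001] F [-4.68  4.5  23.04] M [ 0.88  1.42 -0.  ] w 0.4 gf 11.6 j7 [-0.11 -0.58 -0.57]
1606
[-0.0407279  -0.03994058  0.04958607] [[ 0.45  -0.344  0.032]
 [ 0.521 -0.278  0.051]
 [ 0.564 -0.226  0.054]]
```

View pics/s4.png

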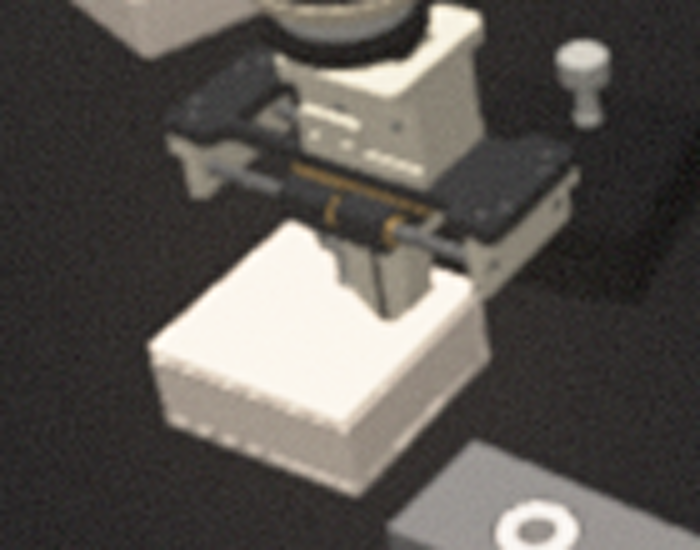

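{"name": "arm_command", "arguments": {
  "targets": [
    [[0, 0, -0.01, 0, 0, 0], [0, 0, -0.03, 0, 0, 0], [0, 0, -0.05, 0, 0, 0], [0, 0, -0.05, 0, 0, 0], [0, 0, -0.03, 0, 0, 0], [0, 0, 0, 0, 0, 0], [0, 0, 0, 0, 0, 0]]
  ]
}}

```text
clock: 27.22
position: [0.4796, -0.2525, 0.2384]
ee_rot: [-3.14, -0.056, 0.001]
force: [-0.6, 0.7, -0.7]
width: 0.007
gripper_force: 0.0
```

Run:
```python
from h import *
s=st();im=arm.get_image("wrist");P=cloud(im,s)
m=(np.abs(P[...,0]-.503)<.055)&(np.abs(P[...,1]+.287)<.055)&(P[...,2]>.044)&(P[...,2]<.06)
q=P[m];A=np.c_[q[:,:2]-[.503,-.287],np.ones(len(q))];print(len(q),np.linalg.lstsq(A,q[:,2],rcond=None)[0])
P=cloud(arm.get_image("top"))
for n,c,lo,hi in(("ejarm",(.425,.153),.104,.116),("bottle",(.706,.334),.03,.2),("beaker",(.788,.0615),.03,.2),("jar",(.79,-.0976),.03,.2),("ring",(.603,-.074),.08,.1)):
    m=(np.hypot(P[...,0]-c[0],P[...,1]-c[1])<.055)&(P[...,2]>lo)&(P[...,2]<hi);print(n,m.sum(),np.round(cv2.minAreaRect(P[m][:,:2].astype(np.float32))[0],4) if m.sum()>3 else 0,np.median(P[m][:,2]))
```

```text
t 27.23 p [ 0.4796 -0.2525  0.2384] ya -87.96 tilt [-0.001  0.001] F [-0.61  0.72 -0.66] M [-0.06  0.19 -0.04] w 0.6 gf 0.0 j7 [-0.27 -0.35 -0.77]
8838 [ 0.00089049 -0.00026925  0.05116445]
ejarm 194 [0.4259 0.1529] 0.11046541434474089
bottle 483 [0.7064 0.3345] 0.09540054490048422
beaker 371 [0.7873 0.0623] 0.06871014416909715
jar 419 [ 0.7903 -0.0981] 0.08067404157664759
ring 866 [ 0.6025 -0.0739] 0.08769485361342311
```

Lid is flat (slope under 0.001, top at 51 mm), the ejector is standing and the bystanders are unmoved. I'm handing in.

```bash
python3 -c "
from cell import arm
print(arm.sign_off())"
```

```text
the job is handed in; nothing more can be done
None
```

The job is handed in at about 27 s: the disc is in the white case with the lid fully shut, the ejector stands upright clear of the holder, and the ring, beaker, jar and white bottle are where they started; while feeling for the hole, the ejector pin once pressed the keeper strip with about 43 N.

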